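# Index the sample-board carriage and draw a board

### The arm

A 7-joint arm with a two-finger parallel gripper is mounted at the origin on a cart in front of the work surface, level with it; the furniture and walls round the work are solid. World frame = base frame: x ahead of the robot, y to its left, z up, the work surface at z = 0. Lengths are in mm, angles in rad, forces in N, time in s.
With the tool pointing down it reaches from about 425 to 825 mm from the base axis. Payload 3.6 kg.
Tool frame: the origin (TCP) lies on the mounting face of the last link; the fingertips stand 173 mm ahead of it and the grasp point (between the pads) lies 155 mm ahead of it; z points along the fingers, x is the direction in which the jaws open and shut, and the axes are right-handed (so a half turn about z gives the same grasp; the last joint's range is limited). The gripper opens to 85 mm and grips with 20 to 120 N. Pads are 22 mm wide; open, the fingers measure 114 mm over their backs; the gripper's body (76 mm by 85 mm) begins 54 mm behind the grasp point. The pads swing forward as they close: fully open they stand 13 mm farther back than shut.
Start: joints at [-1.216, 0.615, -0.013, 1.423, 0.008, 1.103, -0.04], TCP at [242.159, 603.187, 404.697] pointing down, gripper open.
Joint ranges: [-3.12, 3.12], [-0.3, 2.06], [-1.34, 1.32], [0.26, 2.42], [-1.36, 4.5], [0.01, 1.98], [-2.84, 2.84]. Speed limits (rad/s): [2.79, 2.79, 3.14, 3.14, 3.14, 3.14, 3.14].

### API

Orientations are given as [roll, pitch, yaw] about the fixed x, y, z axes, in that order (R = Rz(yaw) Ry(pitch) Rx(roll)).
In Python, from bench import env, eyes, job gives the robot as it stands.
- The arm moves only by the shell command python3 -m inch 'ROWS'. ROWS is text: rows parted by semicolons, each of 7 numbers parted by spaces: the shift along the tool's x, y, z each as a share of 0.3 m, from -1 to 1, then the turn, a rotation vector about the tool's x, y, z each as a share of 90 degrees, from -1 to 1, then the finger opening in mm, from 0 to 85.4. In form: dx dy dz ax ay az hand; .... A call has 1 to 8 rows; each row is the pose to reach, as a shift and turn from the pose commanded when the call began, along the tool's axes at that moment; what a row does not reach only later rows make up. A row lasts 1/10 s, in which the tool goes at most 50 mm and 8.59 degrees, less where a joint would pass 70% of its speed; a pose out of reach is approached as far as the arm can. A call with a number of a shift or a turn outside -1 to 1 is refused whole. A call with a gripper value outside its range is refused whole. The fingers move at their own pace and stop on an object; the grip force is fixed at half the most. Time passes only in rows, so rows that repeat a pose let the fingers close. It gives the time, the measured TCP pose, the force and the opening at its end, in the units of the state.
- env.sense(): the state, without advancing time (a new reading comes with each control period).
- eyes.read_camera(name): name is "side" or "top" or "wrist"; returns (picture, depth): 384x512x3 uint8, red, green, blue; 384x512 float32, mm along the optical axis (not along the pixel's ray), 0 where there is no reading.
- eyes.get_calibration(name): a dict with "intrinsics" (3x3 intrinsics, pixels), "origin" and "orientation" of the camera in the world; the wrist camera has in their place "T_tool_cam" (4x4, takes a point from camera to tool coordinates, whose origin is the TCP and whose axes are the tool frame's). Camera axes: x right, y down, z forward; pixel columns grow to the right and rows downward; lengths in mm; the calibration is good to about 2 mm. The wrist camera is an equidistant fisheye: a pixel r from the principal point sees the ray r / f radians off the axis. A picture is of the moment at which its call begins: read the wrist's pose just before it. get_calibration takes no time and is no camera call.
- job.hand_in(): hands the job in, once; it reports no verdict.
The state is a dict: "clock": time; "joint_pos": joint angles; "joint_velocities": joint speeds; "effort": joint torques, N m; "eef_pos": TCP position; "orientation": TCP orientation; "wrist_force": force on the tool from outside, world axes, zero at the start; "wrist_torque": the same for the moment, N m; "opening": finger opening in mm.
Only numpy, scipy, OpenCV 4.12 (cv2) and the standard library are available. Lean on these libraries where they do the work, as an engineer would, in place of code of your own. Each camera call takes 0.05 s, during which the arm holds its last target. There are 200 camera calls.

### The job

First take the cork sanding block off the slide and lay it on the bench. Then push the board carriage by its post out from under the clear dust cover to the next station, the middle one, so that it clicks into the detent and stays there; then draw the taller sample board straight up out of its slot and stand it fully down in the free slot of the wooden bench stand. Leave the other boards where they stand and do not knock the cover or the other things on the bench.

Things in the scene. Friction and masses are not known exactly. Their poses are not given: they have to be found in the camera images.
- slide_bed: Slide on the bench: aluminium bed 114 x 450 x 8 mm with two 10 mm steel rods along it (28 mm either side of the centre line, rod tops 25 mm above the bench). Origin: centre of the bed's underside; y runs along the slide in the direction in which the carriage is to go, x across it, away from the post's side, z up.
- carriage_plunger (a point): Centre of the carriage's deck (96 x 110 mm), 34 mm above the bench, above the sprung roller under it; axes as the slide's. The 0.6 kg carriage slides along the slide's y only. Its wooden holder has two slots along x, at y = -25 and +25 mm from here: 10.5 mm wide, 86 mm long, floor level with this point, walls 24 mm high.
- push_post (a point): Point on the axis of the carriage's upright steel post (diameter 16 mm), which stands on an arm 100 mm from the carriage's centre towards slide -x, outside the dust cover, 38 mm in front of it. The point is 110 mm above the bench; the post's top is at 125 mm, its foot at 34 mm. Push it towards slide +y.
- station_1_seat (a point): Station 1, where the carriage starts, under the dust cover: steel plate with two round ribs on the bed. The point is where carriage_plunger is when the carriage is seated there.
- station_2_seat (a point): Station 2, the middle and next one (plate as station 1, its tongue shows in front of the bed): where carriage_plunger is when the carriage is seated. The detent's rib crests lie 6 mm before and after the seat: past the first crest the spring draws the carriage in. About 10 N of push takes it over a crest. A third station lies farther on.
- dust_cover: Clear plastic dust cover over station 1, fixed: 124 mm across the slide, 140 mm along it, top 126 mm above the bench, open at both ends; front wall from 62 mm up, so that arm and post pass in front and under it. Origin: its centre at bench level; axes as the slide's.
- board_tall: The taller sample board, black lacquer with a bare wood strip along its top edge: 80 mm wide (its x), 8 mm thick (its y), 80 mm high (z). In one of the carriage's two slots. Origin: centre of its lower edge.
- board_low: A lower board of the same kind, 80 x 8 x 60 mm, in the carriage's other slot. Origin and axes as for the taller one. Stays in the carriage.
- stand: Wooden bench stand, fixed, 92 x 100 mm (x, y) and 39 mm high, with two open-ended slots along its x at y = -25 and +25 mm; slot 12.5 mm wide, floor 12 mm above the bench, rounded tops of the walls at 39 mm. Origin: centre of its underside.
- free_slot (a point): Middle of the floor of the stand's free slot (y = -25 mm in the stand), where the lower edge of the taller board belongs, the board's x along the stand's x (either way round). Axes as the stand's.
- board_stood: Another 80 x 8 x 60 mm board already standing in the stand's other slot. Leave it.
- cork_block: Cork sanding block 48 x 78 x 28 mm (x, y, z), about 50 g, loose, lying across the rods in the carriage's way. Origin: centre of its underside.
- whetstone: Whetstone 42 x 120 x 24 mm (x, y, z), bystander on the bench; origin: centre of its underside.
- cup_black_a: Black cup, diameter 72 mm, 60 mm high, bystander; origin: centre of its underside.
- oil_bottle: Small white bottle with a blue cap, diameter 45 mm, 122 mm high, bystander; origin: centre of its underside.
- tape_roll: Roll of masking tape lying flat, diameter 93 mm, 24 mm high, bystander; origin: centre of its underside.
Things that resemble listed ones, but are neither listed nor needed, are in the scene too. There is more than one size of the cork_block; the one meant has the size given above.

How it is judged (in metres and radians):
On the way, in this order (a step that is already met when the one before it is completed fails the run):
1. the cork block lies flat on the bench, off the slide, while the carriage is still at station 1 (height (world z) of cork_block between -0.01 and 0.008 m and angle between cork_block's own z axis and vertical below 0.2 rad and y of carriage_plunger in the frame of station_1_seat between -0.006 and 0.006 m), for 0.2 s.
2. the carriage is seated in the detent of station 2 with both boards still in its slots (y of carriage_plunger in the frame of station_2_seat between -0.0025 and 0.0025 m and x of board_tall in the frame of carriage_plunger between -0.02 and 0.02 m and z of board_tall in the frame of carriage_plunger between -0.006 and 0.006 m and x of board_low in the frame of carriage_plunger between -0.02 and 0.02 m and z of board_low in the frame of carriage_plunger between -0.006 and 0.006 m), for 0.3 s.
At the end, for the whole second after the job is handed in: Carriage seated at station 2 (2.5 mm) with the low board in it; tall board released in the stand's free slot, on its floor (6 mm), within 15 mm of the slot's middle along it, tilted under 17 degrees; cork block flat on the bench, off the slide; nothing moving (y of carriage_plunger in the frame of station_2_seat between -0.0025 and 0.0025 m and height (world z) of cork_block between -0.01 and 0.008 m and angle between cork_block's own z axis and vertical below 0.2 rad and x of board_low in the frame of carriage_plunger between -0.02 and 0.02 m and z of board_low in the frame of carriage_plunger between -0.006 and 0.006 m and x of board_tall in the frame of free_slot between -0.015 and 0.015 m and y of board_tall in the frame of free_slot between -0.006 and 0.006 m and z of board_tall in the frame of free_slot between -0.006 and 0.006 m and angle between board_tall's own z axis and vertical below 0.3 rad and angle between the x axis of board_tall and the x axis of stand, either way round below 0.12 rad and linear speed of each of board_tall, cork_block below 0.02 m/s); the robot touches nothing.
It fails at once if the whetstone, cup, bottle or tape roll is moved more than 25 mm (distance of any of whetstone, cup_black_a, oil_bottle, tape_roll from where it was at the start of the episode above 0.025 m).
It fails at once if the board already in the stand is moved more than 20 mm (distance of board_stood from where it was at the start of the episode above 0.02 m).
It fails at once if the lower board is drawn out of the carriage (z of board_low in the frame of carriage_plunger above 0.02 m).
It fails at once if the robot strikes the dust cover with more than 15 N (contact force between any of the arm, the fingers and dust_cover above 15 N).
It also fails if it takes over 67 s, if anything falls off the work surface, if the arm or the gripper's body presses on something with over 40 N, if the wrist force passes 120 N, or if a joint passes its speed limit or range.

## Working session

There is one attempt and no reset: what is moved stays moved. The work goes in short steps, Python scripts to look and compute and a shell command to move; the robot and the scene stay as the last step left them, time stands still between calls to the robot, and variables do not carry over. Pictures are saved under pics/ and viewed, about 8 in all and at most 12, crops included, and the job is handed in when it is done.

```bash
ls; mkdir -p pics
python3 - <<'E'
from bench import env,eyes,job
import cv2,numpy as np
s=env.sense();print(s['eef_pos'],s['orientation'],s['opening'],s['clock'])
for n in("side","top"):
    p,d=eyes.read_camera(n);c=eyes.get_calibration(n);print(n,c)
    cv2.imwrite(f'pics/{n}0.png',p[:,:,::-1]);np.savez(f'{n}0.npz',p=p,d=d)
a=cv2.imread('pics/side0.png');b=cv2.imread('pics/top0.png')
cv2.imwrite('pics/top0b.png',cv2.resize(b,(800,600),interpolation=cv2.INTER_CUBIC))
cv2.imwrite('pics/side0b.png',cv2.resize(a,(800,600),interpolation=cv2.INTER_CUBIC))
E
```

```text
pics
[242.0524354  602.90322536 403.53295918] [3.14158274e+00 2.59785318e-03 1.18906379e+00] 85.59301415560006 0.0
side {'intrinsics': array([[416.50751799,   0.        , 254.58499056],
       [  0.        , 416.50751799, 192.23969325],
       [  0.        ,   0.        ,   1.        ]]), 'origin': array([381.21216648, 493.88867681, 539.9848289 ]), 'orientation': array([-2.11075114,  0.01592631, -2.93437425])}
top {'intrinsics': array([[435.26027302,   0.        , 256.97640423],
       [  0.        , 435.26027302, 190.65579855],
       [  0.        ,   0.        ,   1.        ]]), 'origin': array([ 342.82152501, -255.56939253, 1087.50892727]), 'orientation': array([-2.96885168, -0.01208433, -1.54487296])}
```

View pics/top0b.png

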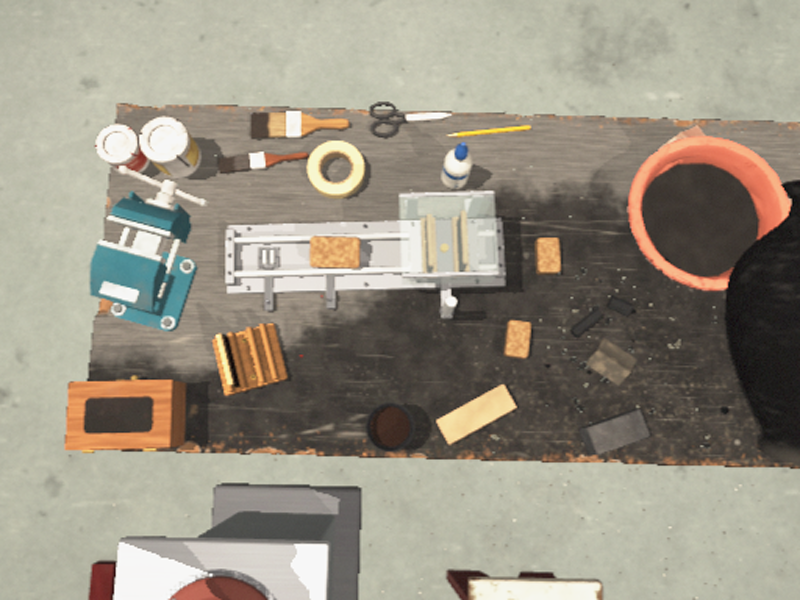

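View pics/side0b.png

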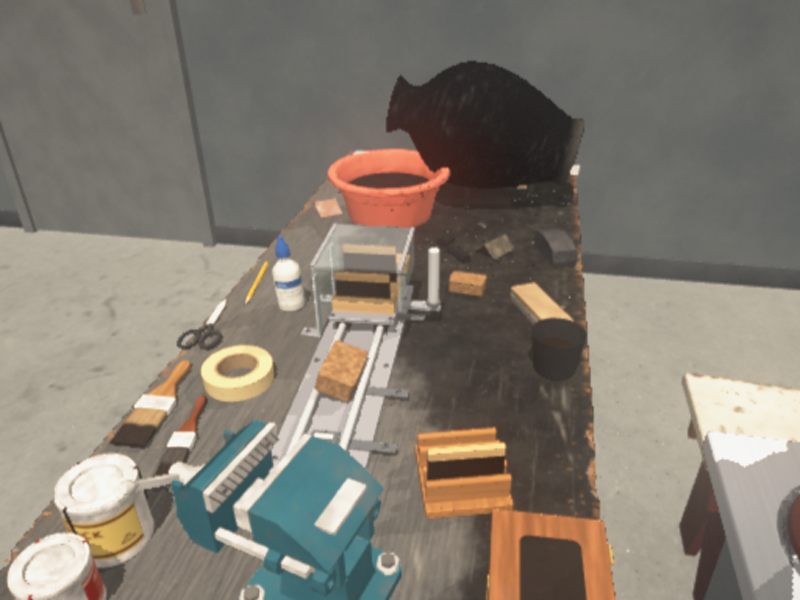

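The top view (800x600 scale) shows the post at (450,302) and the station tongues at (331,290) and (268,290). The stand is at (250,358) with its board in the left slot. Things that could be taken for the cork block are the big block on the rods at (335,252) and smaller ones on the bench at (548,255) and (518,338). I choose the one on the rods.

```bash
cat > h.py <<'E'
from bench import env,eyes,job
import cv2,numpy as np
from scipy.spatial.transform import Rotation as R
def cal(n):
    c=eyes.get_calibration(n);return c['intrinsics'],np.array(c['origin']),R.from_euler('xyz',c['orientation']).as_matrix()
def ray(n,uv,z):           # pixel -> point on plane z
    K,o,M=cal(n);uv=np.atleast_2d(uv).astype(float)
    d=np.c_[uv,np.ones(len(uv))]@np.linalg.inv(K).T@M.T
    return o+d*((z-o[2])/d[:,2])[:,None]
def proj(n,P):
    K,o,M=cal(n);q=(np.atleast_2d(P)-o)@M@K.T;return q[:,:2]/q[:,2:]
def cloud(n,d):
    K,o,M=cal(n);v,u=np.mgrid[:d.shape[0],:d.shape[1]]
    p=np.stack([(u-K[0,2])/K[0,0]*d,(v-K[1,2])/K[1,1]*d,d],-1);return p@M.T+o
def wpose():
    s=env.sense();return np.array(s['eef_pos']),R.from_euler('xyz',s['orientation']).as_matrix()
def wray(uv,z,P):          # fisheye wrist pixel -> plane z ; P=(pos,rot)
    c=eyes.get_calibration('wrist');K=c['intrinsics'];T=np.array(c['T_tool_cam'])
    q=(np.atleast_2d(uv)-K[:2,2])/K[0,0];r=np.linalg.norm(q,axis=1)+1e-9
    d=np.c_[q/r[:,None]*np.sin(r)[:,None],np.cos(r)]@T[:3,:3].T@P[1].T;o=P[1]@T[:3,3]+P[0]
    return o+d*((z-o[2])/d[:,2])[:,None]
def wproj(X,P):
    c=eyes.get_calibration('wrist');K=c['intrinsics'];T=np.array(c['T_tool_cam'])
    q=((np.atleast_2d(X)-P[0])@P[1]-T[:3,3])@T[:3,:3];rr=np.linalg.norm(q[:,:2],axis=1)
    return K[:2,2]+K[0,0]*(np.arctan2(rr,q[:,2])/rr)[:,None]*q[:,:2]
E
python3 - <<'E'
from h import *
z=np.load('top0.npz');p,d=z['p'],z['d'];C=cloud('top',d)
f=.64
for nm,uv in dict(bedTL=(228,225),bedBL=(228,291),bedTR=(505,217),bedBR=(505,287)).items(): print(nm,ray('top',[np.array(uv)*f],8)[0].round(1))
print('post',C[int(302*f)-2:int(302*f)+3,int(450*f)-2:int(450*f)+3].reshape(-1,3).round(0)[::3])
hsv=cv2.cvtColor(p,cv2.COLOR_RGB2HSV)
m=(cv2.inRange(hsv,(8,90,60),(25,255,255)))
cn,_=cv2.findContours(m,cv2.RETR_EXTERNAL,cv2.CHAIN_APPROX_NONE)
for c in cn:
    if cv2.contourArea(c)<60: continue
    (u,v),_,_=cv2.minAreaRect(c);mm=np.zeros_like(m);cv2.drawContours(mm,[c],-1,255,-1)
    h=np.median(C[mm>0][:,2]);w=ray('top',c[:,0],h)
    r=cv2.minAreaRect(w[:,:2].astype(np.float32));print((round(u),round(v)),'h',h.round(1),[np.round(x,1) for x in r])
# tongues bright rows, rods
for v in (290,300,305):
    print(v,p[int(v*f),int(240*f):int(470*f),0])
E
```

```text
bedTL [644.6  23.4   8. ]
bedBL [534.9  15.7   8. ]
bedTR [ 671.6 -430.8    8. ]
bedBR [ 554.1 -430.7    8. ]
post [[ 512. -328.  125.]
 [ 512. -335.  124.]
 [ 509. -330.  128.]
 [ 510. -337.  126.]
 [ 508. -333.  124.]
 [ 505. -328.  125.]
 [ 505. -335.  127.]
 [ 503. -330.  125.]
 [ 504. -337.  123.]]
(449, 295) h -1.1 [array([ 286.7, -740.6]), array([122.7,  12.1]), np.float64(90.0)]
(374, 292) h -2.4 [array([ 290.5, -555.7]), array([16.7, 56.2]), np.float64(1.4)]
(310, 290) h -0.6 [array([ 289. , -398.4]), array([16.7, 85.5]), np.float64(1.4)]
(250, 273) h 30.3 [array([ 327.8, -253.3]), array([56.3, 45.4]), np.float64(1.5)]
(305, 265) h 23.5 [array([ 350.9, -383.3]), array([ 44.4, 122.9]), np.float64(29.7)]
(84, 264) h 72.0 [array([338.2, 125.9]), array([110.6, 197.2]), np.float64(1.5)]
(159, 229) h 14.3 [array([429.2, -25.2]), array([ 99.6, 102.3]), np.float64(17.1)]
(331, 217) h 19.7 [array([ 469.7, -447.5]), array([40.2, 60.3]), np.float64(84.0)]
(350, 164) h 19.5 [array([ 605.8, -497.1]), array([59.6, 41.4]), np.float64(1.6)]
(214, 161) h 43.9 [array([ 596.4, -154.9]), array(
[... 1621 characters left out ...]
 62  64  70
  69  69  69 177 222 224 244 247 247 247 247 247 245 199  49  61  71  68
  68  72  72]
305 [164 163 164 160 159 160 157 158 155 156 155 157 154 146 136 126 146 164
 164 163 173 139  84  89 131 158 161 165 160 157 155 150 148 144 142 142
 144 144 150 152 148 151 152 152 150 148 145 152 157 156 155 151 142 135
 129 136 156 163 165 167 167 136  86 110 133 133 133 130 131 125 125 124
 123 121 122 119 116 116 114 103 100 100 107 106 103 103  94  79  69  69
  72  74  74  78  74  69  71  74  73  67  65  70  73  70  62  64  62  64
  68  67  63  71  69  65  68  65  61  65  66  63  60  63  66  69  68  68
  72  76  76 175 197 173 175 213 244 247 247 244 194  59  47  63  77  77
  73  75  72]
```

Run:
```python
import cv2,numpy as np
b=cv2.imread('pics/top0.png')[110:270,125:345]
cv2.imwrite('pics/crop1.png',cv2.resize(b,(800,582),interpolation=cv2.INTER_CUBIC))
```

```text
(no output)
```

View pics/crop1.png

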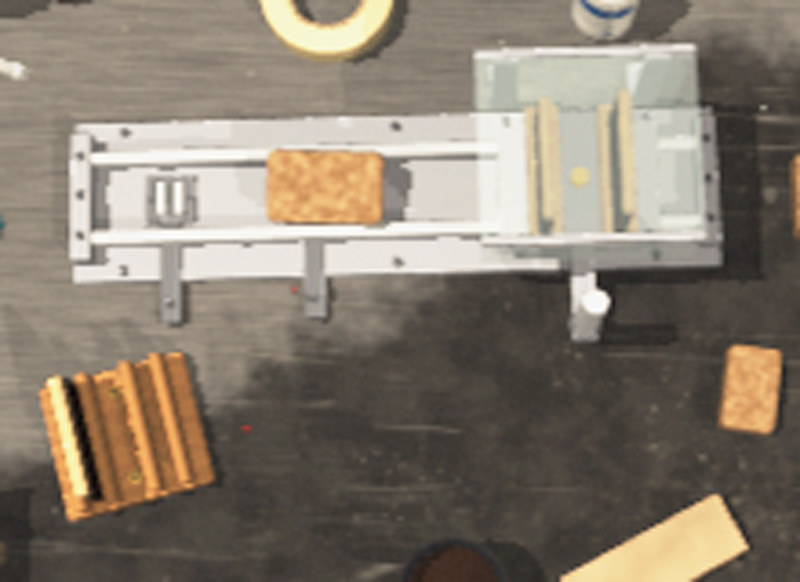

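The crop confirms the 78x48 mm block on the rods at crop (325,187). The station 2 tongue is at (315,290), the station 3 tongue at (172,290), and the post arm at (585,310). Next I measure the slide axis and the stand, and plan the first reach.

```bash
cat >> h.py <<'E'
def plan(x,y,z,yaw):       # shares for one row from current measured pose to tool-down TCP pose
    p,M=wpose();T=R.from_euler('xyz',[np.pi,0,yaw]).as_matrix()
    s=M.T@(np.array([x,y,z])-p)/300;r=R.from_matrix(M.T@T).as_rotvec()/(np.pi/2)
    print('at',p.round(1),'yaw',R.from_matrix(M).as_euler('xyz').round(3),'row',s.round(3),r.round(3),'n',(np.linalg.norm(s)*6).round(1),(np.abs(r).max()*10.5).round(1))
E
python3 - <<'E'
from h import *
f=lambda u,v:(125+.275*u,110+.275*v)
q=lambda u,v,z:ray('top',[f(u,v)],z)[0].round(1)
a=q(75,125,8);b=q(75,282,8);c=q(718,108,8);e=q(720,265,8)
print(a,b,c,e,'angle',np.arctan2(*( (a-c)[:2])),np.arctan2(*((b-e)[:2])))
print('tongues',q(172,290,6),q(315,290,6),'arm',q(586,325,34),'rods',q(93,160,25),q(497,150,25),q(93,238,25),q(497,228,25))
r=[q(u,v,53) for u,v in((268,151),(383,152),(382,222),(267,223))];print('cork',r,np.mean(r,0))
s=[q(u,v,39) for u,v in((44,385),(182,353),(214,483),(70,520))];print('stand',s,np.mean(s,0))
print('slots',q(155,360,39),q(190,487,39),q(124,365,39),q(155,497,39))
print('cup',q(450,578,60),'tape',q(325,5,24),'strip tops',q(545,170,100),q(617,160,100))
plan(596,-155,330,0)
E
```

```text
[643.6  24.    8. ] [531.5  16.2   8. ] [ 669.3 -428.8    8. ] [ 556.1 -430.2    8. ] angle -0.05669712014852517 -0.05505184406794665
tongues [528.2 -50.6   6. ] [ 530.9 -149.4    6. ] arm [ 507.2 -335.6   34. ] rods [614.3   5.5  25. ] [ 629.5 -272.8   25. ] [559.4   1.8  25. ] [ 574.3 -274.1   25. ]
cork [array([ 616.8, -118.3,   53. ]), array([ 618.3, -195.6,   53. ]), array([ 570.1, -196.7,   53. ]), array([ 567.2, -120.1,   53. ])] [ 593.1   -157.675   53.   ]
stand [array([456.2,  24.1,  39. ]), array([480.1, -66. ,  39. ]), array([394.6, -92. ,  39. ]), array([368.1,   0.6,  39. ])] [424.75  -33.325  39.   ]
slots [474.9 -48.4  39. ] [391.6 -76.4  39. ] [471. -28.  39.] [384.4 -53.9  39. ]
cup [ 337.3 -249.    60. ] tape [ 731.5 -149.3   24. ] strip tops [ 596.9 -302.7  100. ] [ 604.9 -349.   100. ]
at [242.1 602.9 403.6] yaw [3.142e+00 2.000e-03 1.189e+00] row [-1.905  2.036  0.25 ] [0.001 0.001 0.757] n 16.8 7.9
```

```bash
python3 -m inch '-0.95 1 0.05 0 0 0.35 85; -0.95 1 0.05 0 0 0.35 85; -0.95 1 0.05 0 0 0.35 85; -0.95 1 0.05 0 0 0.35 85; -0.95 1 0.05 0 0 0.35 85; -0.95 1 0.05 0 0 0.35 85; -0.95 1 0.05 0 0 0.35 85; -0.95 1 0.05 0 0 0.35 85'; python3 -c "
from h import *
plan(593,-158,330,.056)"
```

```text
clock: 0.9
eef_pos: [408.9, 237.8, 390.0]
orientation: [-3.142, 0.0, 0.64]
wrist_force: [0.9, -0.3, 0.6]
opening: 84.9
at [408.9 237.8 390. ] yaw [-3.142  0.     0.64 ] row [-0.295  1.425  0.2  ] [0.    0.    0.372] n 8.8 3.9
```

```bash
python3 -m inch '-0.2 1 0.1 0 0 0.37 85; -0.2 1 0.1 0 0 0.37 85; -0.2 1 0.1 0 0 0.37 85; -0.2 1 0.1 0 0 0.37 85; -0.2 1 0.1 0 0 0.37 85; -0.2 1 0.1 0 0 0.37 85; -0.2 1 0.1 0 0 0.37 85'; python3 -c "
from h import *
plan(593,-158,330,.056)"
```

```text
clock: 1.6
eef_pos: [540.3, -44.3, 359.8]
orientation: [3.136, -0.001, 0.047]
wrist_force: [-0.1, 0.0, -0.0]
opening: 84.8
at [540.3 -44.3 359.8] yaw [ 3.136e+00 -1.000e-03  4.700e-02] row [0.157 0.386 0.102] [ 0.004 -0.001 -0.006] n 2.6 0.1
```

```bash
python3 -m inch '0.157 0.386 0.1 0.004 0 -0.006 85; 0.157 0.386 0.1 0.004 0 -0.006 85; 0.157 0.386 0.1 0.004 0 -0.006 85; 0.157 0.386 0.1 0.004 0 -0.006 85; 0.157 0.386 0.1 0.004 0 -0.006 85'
python3 - <<'E'
from h import *
plan(593,-158,330,.056)
P=wpose();p,d=eyes.read_camera('wrist');np.savez('w1.npz',p=p,d=d,t=P[0],M=P[1])
for X in ([593,-158,53],[507,-332,125],[593,-158,157]): print(wproj(X,P).round(0))
cv2.imwrite('pics/w1.png',p[:,:,::-1])
E
```

```text
clock: 2.1
eef_pos: [592.9, -149.6, 329.4]
orientation: [-3.134, 0.002, 0.067]
wrist_force: [0.6, 0.1, 0.5]
opening: 85.3
at [ 592.9 -149.6  329.4] yaw [-3.134e+00  2.000e-03  6.700e-02] row [-0.001  0.028 -0.002] [-0.005  0.001  0.007] n 0.2 0.1
[[258. 201.]]
[[161. 382.]]
[[258. 265.]]
```

View pics/w1.png

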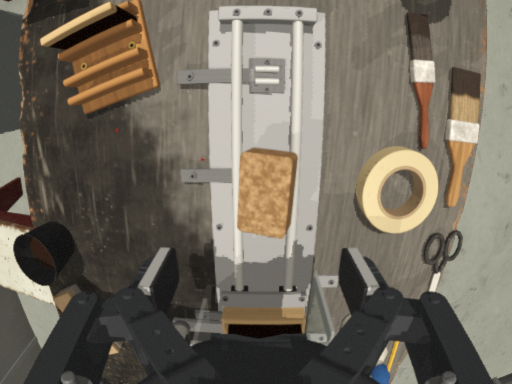

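The wrist picture shows the cork with corners (248,149), (297,154), (286,238) and (239,231), slightly turned. The station 2 tongue is at (208,176), the station 3 tongue at (205,76) with its plate at (267,75), and the stand at upper left.

Run:
```python
from h import *
z=np.load('w1.npz');P=(z['t'],z['M']);p=z['p']
hsv=cv2.cvtColor(p,cv2.COLOR_RGB2HSV);m=cv2.inRange(hsv,(5,90,60),(25,255,255));m[:145]=0;m[242:]=0;m[:,:236]=0;m[:,305:]=0
c=max(cv2.findContours(m,0,1)[0],key=cv2.contourArea)[:,0];w=wray(c,53,P)[:,:2]
r=cv2.minAreaRect(w.astype(np.float32));print('cork',r);b=cv2.boxPoints(r);e=b[1]-b[0],b[2]-b[1]
print([ (np.linalg.norm(x).round(1),np.arctan2(x[1],x[0]).round(3)) for x in e])
for u in [(183,176),(230,175),(183,76),(250,75),(267,75),(283,75)]:print(u,wray([u],6,P)[0].round(1))
for u in [(236,100),(298,100),(237,270),(291,270)]:print('rod',u,wray([u],25,P)[0].round(1))
for u in [(71,64),(152,37),(158,82),(83,111)]:print('stand',u,wray([u],39,P)[0].round(1))
```

```text
cork ((598.6987915039062, -151.3436279296875), (47.69330596923828, 81.16143798828125), 0.1229509636759758)
[(np.float32(81.2), np.float32(-1.569)), (np.float32(47.7), np.float32(0.002))]
(183, 176) [ 513.8 -152.3    6. ]
(230, 175) [ 563.2 -148.3    6. ]
(183, 76) [511.4 -49.8   6. ]
(250, 75) [577.4 -46.8   6. ]
(267, 75) [593.7 -45.7   6. ]
(283, 75) [609.1 -44.4   6. ]
rod (236, 100) [566.8 -72.   25. ]
rod (298, 100) [623.1 -67.9  25. ]
rod (237, 270) [ 575.7 -249.2   25. ]
rod (291, 270) [ 634.6 -245.5   25. ]
stand (71, 64) [400.5 -34.3  39. ]
stand (152, 37) [488.4 -15.2  39. ]
stand (158, 82) [496.8 -57.2  39. ]
stand (83, 111) [416.5 -82.4  39. ]
```

```bash
python3 -c "
from h import *
plan(596,-155,197,.0)"
```

```text
at [ 592.9 -148.4  329.8] yaw [-3.133e+00  1.000e-03  6.900e-02] row [0.009 0.026 0.442] [-0.005  0.001  0.044] n 2.7 0.5
```

```bash
python3 -m inch '0.009 0.026 0.1 -0.005 0 0.044 85; 0.009 0.026 0.25 -0.005 0 0.044 85; 0.009 0.026 0.35 -0.005 0 0.044 85; 0.009 0.026 0.41 -0.005 0 0.044 85; 0.009 0.026 0.442 -0.005 0 0.044 85; 0.009 0.026 0.442 -0.005 0 0.044 85'; python3 -c "
from h import *
plan(596,-155,197,.0)"
```

```text
clock: 2.75
eef_pos: [596.0, -154.7, 196.8]
orientation: [-3.142, 0.002, 0.001]
wrist_force: [-0.7, -0.1, -0.2]
opening: 84.8
at [ 596.  -154.7  196.8] yaw [-3.142e+00  2.000e-03  1.000e-03] row [-0.     0.001 -0.001] [-0.     0.001  0.   ] n 0.0 0.0
```

```bash
python3 -m inch '0 0 0 0 0 0 60;0 0 0 0 0 0 40;0 0 0 0 0 0 40;0 0 0 0 0 0 40;0 0 0 0 0 0 40;0 0 -0.08 0 0 0 40;0 0 -0.2 0 0 0 40;0 0 -0.3 0 0 0 40'; python3 -c "
from h import *
plan(440,-200,270,.0)"
```

```text
clock: 3.55
eef_pos: [596.3, -156.5, 289.8]
orientation: [3.139, -0.001, -0.002]
wrist_force: [0.4, -1.1, -1.2]
opening: 48.5
at [ 596.3 -156.5  289.8] yaw [ 3.139e+00 -1.000e-03 -2.000e-03] row [-0.521  0.146  0.066] [ 0.001 -0.001 -0.001] n 3.3 0.0
```

```bash
python3 -m inch '-0.13 0.036 0 0 0 0 40;-0.26 0.07 0 0 0 0 40;-0.39 0.11 0 0 0 0 40;-0.521 0.146 0.05 0 0 0 40;-0.521 0.146 0.15 0 0 0 40;-0.521 0.146 0.28 0 0 0 40;-0.521 0.146 0.34 0 0 0 40;-0.521 0.146 0.36 0 0 0 40'; python3 -c "
from h import *
plan(440,-200,172.5,.0)"
```

```text
clock: 4.35
eef_pos: [441.0, -200.6, 180.4]
orientation: [3.14, -0.003, -0.002]
wrist_force: [-0.3, 3.6, 8.1]
opening: 47.2
at [ 441.  -200.6  180.4] yaw [ 3.14e+00 -3.00e-03 -2.00e-03] row [-0.003 -0.002  0.026] [ 0.001 -0.002 -0.001] n 0.2 0.0
```

```bash
python3 -m inch '0 0 0 0 0 0 40;0 0 0 0 0 0 40'
python3 - <<'E'
from h import *
plan(440,-200,172.5,.0)
P=wpose();p,d=eyes.read_camera('side')
uv=proj('side',[440,-200,20])[0].astype(int);print(uv)
q=p[uv[1]-50:uv[1]+50,uv[0]-65:uv[0]+65,::-1]
cv2.imwrite('pics/s2.png',cv2.resize(q,None,fx=5,fy=5,interpolation=2))
E
```

```text
clock: 4.55
eef_pos: [440.2, -200.3, 180.3]
orientation: [3.139, -0.001, -0.002]
wrist_force: [-0.4, -0.9, -1.0]
opening: 47.7
at [ 440.2 -200.3  180.3] yaw [ 3.139e+00 -1.000e-03 -2.000e-03] row [-0.001 -0.001  0.026] [ 0.001 -0.001 -0.001] n 0.2 0.0
[299 235]
```

View pics/s2.png

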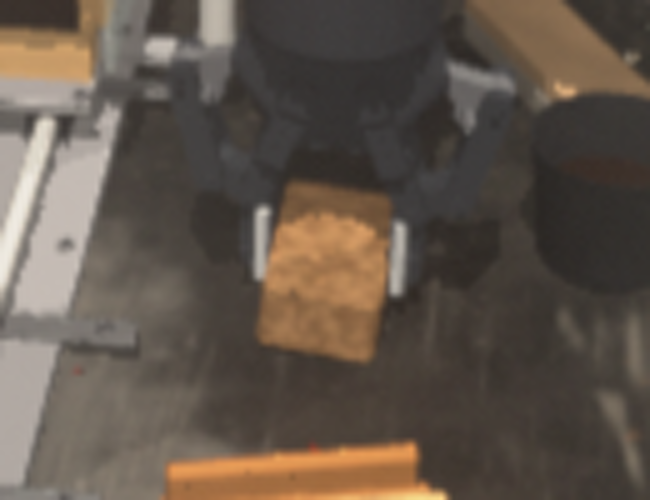

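The block is held level between the pads, clear of the cup at right (600,190). I lower it 7.5 mm and release.

```bash
python3 -m inch '0 0 0.012 0 0 0 40;0 0 0.024 0 0 0 40;0 0 0.026 0 0 0 40;0 0 0.026 0 0 0 65;0 0 0.026 0 0 0 65;0 0 0.026 0 0 0 65;0 0 -0.1 0 0 0 65;0 0 -0.25 0 0 0 65'; python3 -c "
from h import *
plan(440,-200,290,.0)
plan(507,-332,300,1.62)
plan(507,-332,300,-1.515)"
```

```text
clock: 5.4
eef_pos: [439.2, -199.7, 253.6]
orientation: [-3.141, 0.006, -0.002]
wrist_force: [0.7, -0.7, 0.1]
opening: 64.9
at [ 439.2 -199.7  253.6] yaw [-3.141e+00  6.000e-03 -2.000e-03] row [ 0.002  0.001 -0.121] [-0.     0.004 -0.001] n 0.7 0.0
at [ 439.2 -199.7  253.6] yaw [-3.141e+00  6.000e-03 -2.000e-03] row [ 0.226  0.441 -0.156] [-0.003  0.003 -1.033] n 3.1 10.8
at [ 439.2 -199.7  253.6] yaw [-3.141e+00  6.000e-03 -2.000e-03] row [ 0.226  0.441 -0.156] [0.003 0.003 0.963] n 3.1 10.1
```

```bash
python3 -m inch '0 0.05 -0.15 0 0 0.1 50;0.05 0.15 -0.25 0 0 0.2 50;0.15 0.3 -0.25 0 0 0.3 50;0.226 0.441 -0.25 0 0 0.4 50;0.226 0.441 -0.25 0 0 0.5 50;0.226 0.441 -0.25 0 0 0.6 50;0.226 0.441 -0.25 0 0 0.7 50;0.226 0.441 -0.25 0 0 0.8 50'; python3 -c "
from h import *
plan(507,-332,330,-1.515)"
```

```text
clock: 6.2
eef_pos: [507.4, -332.1, 328.8]
orientation: [3.139, 0.0, -1.208]
wrist_force: [-0.4, -0.2, 0.0]
opening: 49.9
at [ 507.4 -332.1  328.8] yaw [ 3.139  0.    -1.208] row [-0.001  0.001 -0.004] [ 0.001 -0.     0.195] n 0.0 2.1
```

```bash
python3 -m inch '0 0 0 0 0 0.095 50;0 0 0 0 0 0.19 50;0 0 0 0 0 0.195 50;0 0 0 0 0 0.195 50'
python3 - <<'E'
from h import *
plan(507,-332,258,-1.515)
P=wpose();p,d=eyes.read_camera('wrist');np.savez('w2.npz',p=p,d=d,t=P[0],M=P[1])
for X in ([507,-332,125],[507,-332,34]): print(wproj(X,P).round(0))
cv2.imwrite('pics/w2.png',p[:,:,::-1])
E
```

```text
clock: 6.6
eef_pos: [507.5, -331.9, 329.2]
orientation: [3.14, -0.001, -1.505]
wrist_force: [-0.1, -0.8, 0.5]
opening: 50.0
at [ 507.5 -331.9  329.2] yaw [ 3.140e+00 -1.000e-03 -1.505e+00] row [-0.     0.001  0.237] [ 0.001 -0.001  0.006] n 1.4 0.1
[[255. 228.]]
[[256. 186.]]
```

View pics/w2.png

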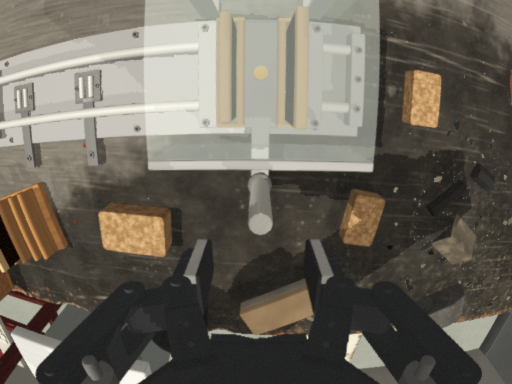

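The post top is at (260,222), the carriage centre dot at (261,72), and the station 2 plate is uncovered at (88,86) with its tongue at (93,150). The cork lies flat on the bench at (136,229).

Run:
```python
from h import *
z=np.load('w2.npz');P=(z['t'],z['M'])
print('post',wray([(260,222)],125,P)[0],'foot',wray([(260,180)],34,P)[0])
print('deck',wray([(261,72)],34,P)[0],'st2',wray([(88,86)],8,P)[0],wray([(94,160)],6,P)[0],'st3',wray([(23,97)],8,P)[0])
a=wray([(261,72)],34,P)[0]; 
x,y=wray([(260,222)],125,P)[0][:2];plan(x,y,258,-1.515)
```

```text
post [ 511.20838574 -334.81380458  125.        ] foot [ 512.65749396 -335.40799444   34.        ]
deck [ 610.54178212 -329.68686368   34.        ] st2 [ 599.4165702  -146.04265646    8.        ] [ 517.14788422 -150.04643206    6.        ] st3 [594.32972186 -44.22996458   8.        ]
at [ 507.5 -332.1  329.4] yaw [ 3.140e+00 -1.000e-03 -1.505e+00] row [ 0.01  -0.012  0.238] [ 0.001 -0.001  0.006] n 1.4 0.1
```

```bash
python3 -m inch '0.008 -0.011 0.08 0 0 0.005 50;0.008 -0.011 0.16 0 0 0.005 50;0.008 -0.011 0.22 0 0 0.005 50;0.008 -0.011 0.238 0 0 0.005 50;0.008 -0.011 0.238 0 0 0.005 30;0.008 -0.011 0.238 0 0 0.005 10;0.008 -0.011 0.238 0 0 0.005 10;0.008 -0.011 0.238 0 0 0.005 10'; python3 -m inch '0.008 -0.011 0 0 0 0 10;0.008 -0.011 0 0 0 0 10'; python3 -c "
from h import *
plan(511-10,-334.8+181,258,-1.515)"
```

```text
clock: 7.45
eef_pos: [511.0, -333.7, 259.7]
orientation: [-3.141, 0.001, -1.515]
wrist_force: [-1.5, 4.6, 6.1]
opening: 14.7
clock: 7.65
eef_pos: [512.2, -335.4, 259.7]
orientation: [3.136, 0.006, -1.516]
wrist_force: [-8.0, 7.5, 11.5]
opening: 14.4
at [ 512.2 -335.4  259.7] yaw [ 3.136  0.006 -1.516] row [-0.606  0.004  0.009] [ 0.003  0.004 -0.   ] n 3.6 0.0
```

```bash
python3 -m inch '-0.008 0.011 0 0 0 0 10;-0.03 0.011 0 0 0 0 10;-0.06 0.011 0 0 0 0 10;-0.1 0.011 0 0 0 0 10;-0.15 0.011 0 0 0 0 10;-0.2 0.011 0 0 0 0 10;-0.25 0.011 0 0 0 0 10;-0.3 0.011 0 0 0 0 10'; python3 -c "
from h import *
plan(511-10,-334.8+181,258,-1.515)"
```

```text
clock: 8.45
eef_pos: [506.0, -246.8, 259.6]
orientation: [-3.14, -0.004, -1.516]
wrist_force: [-1.1, -2.4, 7.0]
opening: 14.7
at [ 506.  -246.8  259.6] yaw [-3.14  -0.004 -1.516] row [-0.31  -0.     0.004] [-0.001 -0.003 -0.001] n 1.9 0.0
```

```bash
python3 -m inch '-0.04 0 0 0 0 0 10;-0.09 0 0 0 0 0 10;-0.14 0 0 0 0 0 10;-0.19 0 0 0 0 0 10;-0.23 0 0 0 0 0 10;-0.26 0 0 0 0 0 10;-0.27 0 0 0 0 0 10;-0.27 0 0 0 0 0 10'; python3 -m inch '-0.01 0 0 0 0 0 10;-0.02 0 0 0 0 0 10'; python3 -m inch '-0.01 0 0 0 0 0 10;-0.02 0 0 0 0 0 10;-0.02 0 0 0 0 0 10'
```

```text
clock: 9.25
eef_pos: [501.4, -165.1, 259.6]
orientation: [-3.141, -0.001, -1.514]
wrist_force: [-1.9, 1.9, 10.8]
opening: 14.1
clock: 9.45
eef_pos: [501.0, -160.6, 259.6]
orientation: [-3.14, -0.005, -1.516]
wrist_force: [-1.7, -6.3, 4.9]
opening: 14.5
clock: 9.75
eef_pos: [500.7, -155.6, 259.6]
orientation: [-3.14, -0.006, -1.517]
wrist_force: [-0.0, -2.8, 8.6]
opening: 14.8
```

```bash
for i in 1 2; do python3 -m inch '-0.005 0 0 0 0 0 10;-0.005 0 0 0 0 0 10;-0.005 0 0 0 0 0 10' | egrep 'eef|force'; done
```

```text
eef_pos: [500.6, -152.2, 259.6]
wrist_force: [-2.6, 0.9, 11.6]
eef_pos: [500.5, -150.0, 259.6]
wrist_force: [-2.9, 2.5, 12.2]
```

```bash
python3 -m inch '-0.007 0 0 0 0 0 10;-0.007 0 0 0 0 0 10;-0.007 0 0 0 0 0 10;-0.007 0 0 0 0 0 10' | egrep 'eef|force';python3 -m inch '0 0 0 0 0 0 30;0 0 0 0 0 0 45;0 0 0 0 0 0 50;0 0 0 0 0 0 50;0 0 -0.1 0 0 0 50;0 0 -0.23 0 0 0 50;0 0 -0.3 0 0 0 50;0 0 -0.3 0 0 0 50'
python3 - <<'E'
from h import *
P=wpose();p,d=eyes.read_camera('wrist');np.savez('w3.npz',p=p,d=d,t=P[0],M=P[1])
print(wproj([500.3,-148,125],P).round(0))
cv2.imwrite('pics/w3.png',p[:,:,::-1])
E
```

```text
eef_pos: [500.4, -149.1, 259.6]
wrist_force: [-2.5, -0.1, 9.8]
clock: 11.55
eef_pos: [501.4, -149.7, 350.9]
orientation: [-3.136, -0.004, -1.516]
wrist_force: [0.8, -0.1, -0.3]
opening: 50.4
[[252. 217.]]
```

View pics/w3.png

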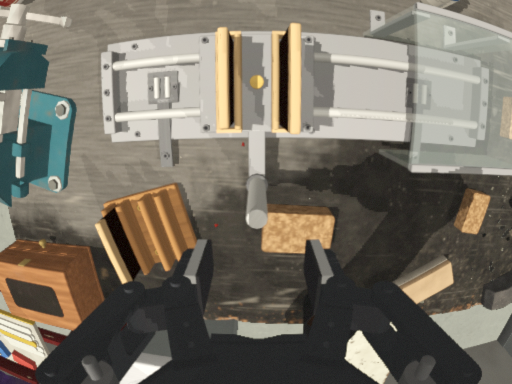

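The carriage is out from the cover. The deck dot is at (257,82), the post top at (258,217), and the boards' strips run (222,28)-(222,132) on the left and (294,25)-(286,132) on the right. I check the seat and the board heights by rays and depth.

Run:
```python
from h import *
z=np.load('w3.npz');P=(z['t'],z['M']);p=z['p']
for n,u,h in [('post',(258,217),125),('deck',(257,82),34),('st3',(162,87),8),('st3tongue',(167,158),6)]: print(n,wray([u],h,P)[0].round(1))
z1=np.load('w1.npz');P1=(z1['t'],z1['M'])
# strips by colour in wrist
hsv=cv2.cvtColor(p,cv2.COLOR_RGB2HSV)
print('strip row 60',p[60,210:310].sum(1)//3)
t,d=eyes.read_camera('top');np.savez('top1.npz',p=t,d=d);C=cloud('top',d)
# boards: points above z=80 near carriage (excluding gripper)
m=(C[...,2]>80)&(C[...,2]<122)&(abs(C[...,0]-595)<50)&(abs(C[...,1]+146)<45)
for lo,hi in((-200,-146),(-146,-100)):
    q=C[m&(C[...,1]>lo)&(C[...,1]<hi)];print(len(q),q.mean(0) if len(q) else 0, np.percentile(q[:,2],[10,50,90]) if len(q) else 0)
s,d=eyes.read_camera('side');C=cloud('side',d)
m=(C[...,2]>70)&(C[...,2]<122)&(abs(C[...,0]-595)<50)&(abs(C[...,1]+146)<45)
for lo,hi in((-200,-146),(-146,-100)):
    q=C[m&(C[...,1]>lo)&(C[...,1]<hi)];print(len(q),np.percentile(q,[5,50,95],0).round(0) if len(q) else 0)
```

```text
post [ 500.8 -152.2  125. ]
deck [ 598.7 -146.2   34. ]
st3 [593.2 -45.3   8. ]
st3tongue [514.9 -50.8   6. ]
strip row 60 [199 199 198 198 196 177 196 191 217 221 220 218 218 217 214 209 184 131
  98  34   7  11  21  65 106 121 124 126 124 118 104  99 117 122 124 122
 122 121 122 121 123 122 122 122 123 121 124 123 122 123 122 126 157 187
 195 196 196 196 195 195 189 165 150 175 201 201 192 174 139  70  23  17
  11  10  12   7  13  36  99 137 165 210 218 220 219 218 216 215 213 206
 184 154 143 141 129 123 122 122 122 121]
126 [ 597.65165886 -168.59288004  106.45225883] [ 88.94341543 111.63287421 114.78763679]
0 0 0
795 [[ 562. -165.   72.]
 [ 598. -161.   94.]
 [ 634. -158.  113.]]
506 [[ 561. -118.   71.]
 [ 597. -113.   84.]
 [ 634. -110.   94.]]
```

The carriage is seated: deck y is -146.2 against the station 2 plate at -146.1. The rear board is the tall one, with its top at 114. I look at the stand from above before lifting the board.

```bash
python3 -c "
from h import *
z=np.load('w3.npz');P=(z['t'],z['M'])
print('tall strip ends',wray([(294,26),(287,131)],114,P).round(1),'low',wray([(223,29),(222,131)],94,P).round(1))
plan(431.5,-57.5,345,-1.305)"
```

```text
tall strip ends [[ 636.2 -169.4  114. ]
 [ 561.6 -169.1  114. ]] low [[ 635.9 -118.7   94. ]
 [ 556.9 -121.7   94. ]]
at [ 500.4 -148.4  347.2] yaw [ 3.14  -0.    -1.515] row [-0.315  0.213  0.008] [ 0.001 -0.    -0.134] n 2.3 1.4
```

```bash
python3 -m inch '-0.1 0.07 0 0 0 -0.05 40;-0.22 0.14 0 0 0 -0.1 40;-0.3 0.2 0 0 0 -0.134 40;-0.315 0.213 0 0 0 -0.134 40;-0.315 0.213 0 0 0 -0.134 40;-0.315 0.213 0 0 0 -0.134 40'
python3 - <<'E'
from h import *
plan(431.5,-57.5,345,-1.305)
P=wpose();p,d=eyes.read_camera('wrist');np.savez('w4.npz',p=p,d=d,t=P[0],M=P[1])
print(wproj([431.5,-57.5,39],P).round(0))
cv2.imwrite('pics/w4.png',cv2.resize(p[90:290,140:390,::-1],None,fx=3,fy=3,interpolation=2))
E
```

```text
clock: 12.3
eef_pos: [432.3, -58.7, 347.8]
orientation: [3.141, -0.003, -1.306]
wrist_force: [-0.1, -0.0, 0.6]
opening: 39.9
at [432.3 -58.7 347.8] yaw [ 3.141e+00 -3.000e-03 -1.306e+00] row [-0.005  0.002  0.009] [ 0.    -0.002 -0.001] n 0.1 0.0
[[254. 181.]]
```

View pics/w4.png

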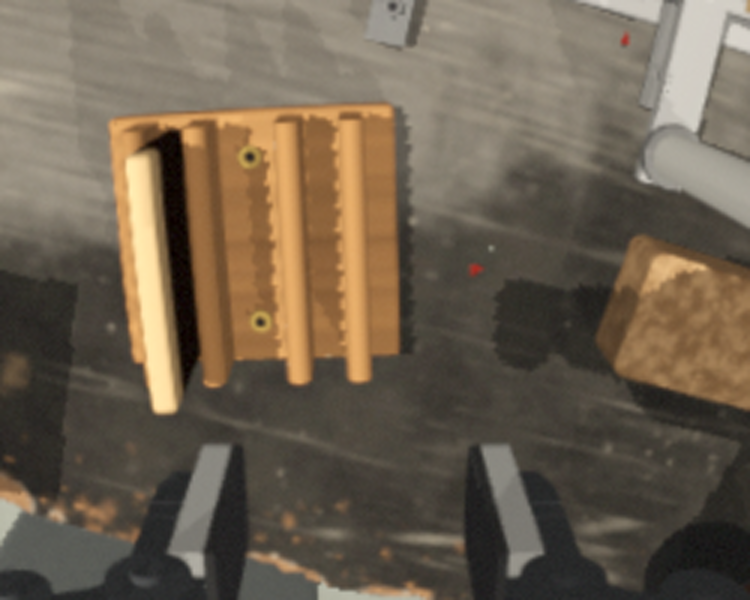

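The free slot lies between the ridges (289,118)-(300,383) and (350,117)-(359,381). Its top-line ends are at (319.5,118) and (329.5,382) in the crop.

Run:
```python
from h import *
z=np.load('w4.npz');P=(z['t'],z['M'])
f=lambda u,v:(140+u/3,90+v/3)
for n,a,b in(('slot',(319.5,118),(329.5,382)),('L',(289,118),(300,383)),('R',(350,117),(359,381))):
    w=wray([f(*a),f(*b)],38,P)[:,:2];e=w[0]-w[1];print(n,w.round(1),w.mean(0).round(1),np.linalg.norm(e).round(1),np.arctan2(e[1],e[0]).round(3))
plan(599,-169.5,330,-1.515)
```

```text
slot [[478.6 -37.6]
 [393.1 -63.2]] [435.9 -50.4] 89.2 0.292
L [[476.2 -28.3]
 [390.1 -53.6]] [433.2 -41. ] 89.7 0.286
R [[481.3 -46.7]
 [396.1 -72.8]] [438.7 -59.8] 89.1 0.298
at [432.5 -59.  347.9] yaw [ 3.141e+00 -3.000e-03 -1.307e+00] row [ 0.5   -0.44   0.061] [ 0.    -0.002  0.133] n 4.0 1.4
```

```bash
python3 -m inch '0.1 -0.09 0 0 0 0.04 40;0.23 -0.2 0 0 0 0.08 40;0.36 -0.32 0 0 0 0.12 40;0.46 -0.41 0.03 0 0 0.133 40;0.5 -0.44 0.06 0 0 0.133 40;0.5 -0.44 0.06 0 0 0.133 40;0.5 -0.44 0.06 0 0 0.133 40'
python3 - <<'E'
from h import *
P=wpose();p,d=eyes.read_camera('wrist');np.savez('w5.npz',p=p,d=d,t=P[0],M=P[1])
g=p.astype(int).sum(2)//3
e=wproj([[630,-171,114],[568,-168,114],[599,-169.3,114]],P).round(0);print(e)
hsv=cv2.cvtColor(p,cv2.COLOR_RGB2HSV);m=cv2.inRange(hsv,(10,40,150),(30,255,255))
u0,v0=e[2].astype(int)
m[:, :u0-25]=0;m[:,u0+25:]=0
c=max(cv2.findContours(m,0,1)[0],key=cv2.contourArea)[:,0];w=wray(c,114,P)[:,:2]
r=cv2.minAreaRect(w.astype(np.float32));print(r,c.min(0),c.max(0))
plan(599,-169.3,250,-1.515)
cv2.imwrite('pics/w5.png',cv2.resize(p[60:290,140:390,::-1],None,fx=3,fy=3,interpolation=2)[:600])
E
```

```text
clock: 13.05
eef_pos: [598.2, -169.2, 329.4]
orientation: [3.14, -0.002, -1.516]
wrist_force: [-2.5, 0.4, -1.0]
opening: 39.7
[[260. 175.]
 [251. 258.]
 [255. 219.]]
((607.8504638671875, -170.11810302734375), (95.30810546875, 17.681154251098633), 3.339899778366089) [243 135] [271 267]
at [ 598.  -168.6  330. ] yaw [ 3.140e+00 -1.000e-03 -1.515e+00] row [ 0.002 -0.003  0.267] [ 0.001 -0.001 -0.   ] n 1.6 0.0
```

```bash
python3 -m inch '0.003 -0.003 0.06 0 0 0 40;0.003 -0.003 0.14 0 0 0 40;0.003 -0.003 0.21 0 0 0 40;0.003 -0.003 0.25 0 0 0 40;0.003 -0.003 0.267 0 0 0 40;0.003 -0.003 0.267 0 0 0 40'|egrep 'eef|force'; python3 -m inch '0 0 0 0 0 0 25;0 0 0 0 0 0 12;0 0 0 0 0 0 4;0 0 0 0 0 0 4;0 0 0 0 0 0 4;0 0 0 0 0 0 4'
```

```text
eef_pos: [599.3, -169.0, 250.3]
wrist_force: [-0.4, 0.3, 0.1]
clock: 14.3
eef_pos: [599.7, -169.5, 251.2]
orientation: [-3.14, -0.002, -1.514]
wrist_force: [-0.5, 0.1, 5.5]
opening: 7.0
```

```bash
python3 -m inch '0 0 -0.02 0 0 0 4;0 0 -0.05 0 0 0 4;0 0 -0.09 0 0 0 4;0 0 -0.14 0 0 0 4;0 0 -0.2 0 0 0 4;0 0 -0.27 0 0 0 4;0 0 -0.34 0 0 0 4;0 0 -0.4 0 0 0 4'
python3 - <<'E'
from h import *
plan(435,-51,365,-1.286)
s,d=eyes.read_camera('side');cv2.imwrite('pics/s3.png',cv2.resize(s[90:290,170:400,::-1],None,fx=3,fy=3,interpolation=2));C=cloud('side',d);np.savez('s3.npz',p=s,d=d)
uv=proj('side',[[599,-169,150],[599,-169,230],[435,-51,40]]);print(uv)
E
```

```text
clock: 15.1
eef_pos: [599.3, -169.3, 372.6]
orientation: [-3.14, -0.003, -1.515]
wrist_force: [-0.0, -0.2, -0.9]
opening: 6.9
at [ 599.3 -169.3  372.6] yaw [-3.140e+00 -3.000e-03 -1.515e+00] row [-0.425  0.525  0.023] [-0.001 -0.002 -0.145] n 4.1 1.5
[[217.67935104 181.23719162]
 [214.96571654 142.77907194]
 [293.40533995 277.54918968]]
```

View pics/s3.png

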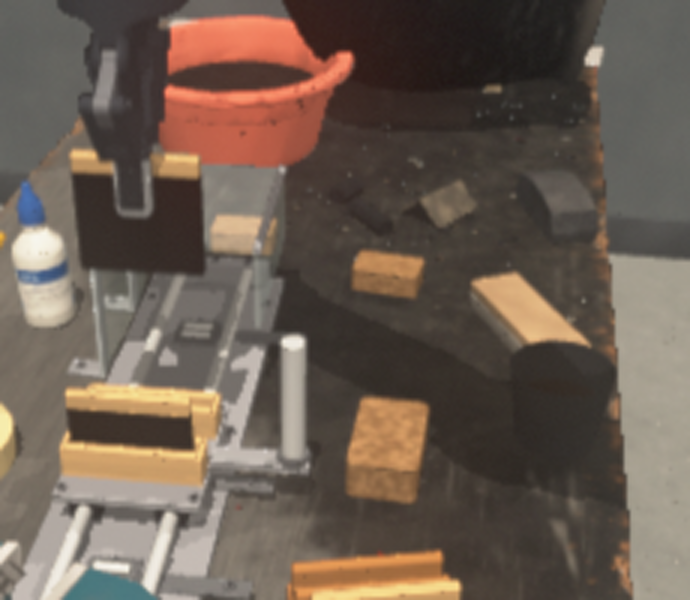

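The picture shows the tall board held level and centred, with edges at (73..205, 150..270). The low board is still in the carriage, and the cork lies flat at (388,450).

```bash
python3 -m inch '-0.05 0.06 0 0 0 -0.03 4;-0.14 0.17 0 0 0 -0.06 4;-0.23 0.29 0 0 0 -0.1 4;-0.32 0.4 0 0 0 -0.13 4;-0.39 0.48 0 0 0 -0.145 4;-0.425 0.525 0 0 0 -0.145 4;-0.425 0.525 0 0 0 -0.145 4;-0.425 0.525 0 0 0 -0.145 4'; python3 -c "
from h import *
plan(435,-51,290,-1.286)"
```

```text
clock: 15.95
eef_pos: [435.5, -50.9, 370.5]
orientation: [-3.14, -0.003, -1.286]
wrist_force: [0.7, 0.0, -0.3]
opening: 7.5
at [435.5 -50.9 370.5] yaw [-3.140e+00 -3.000e-03 -1.286e+00] row [-0.001  0.002  0.268] [-0.001 -0.002 -0.   ] n 1.6 0.0
```

```bash
python3 -m inch '0 0.002 0.06 0 0 0 4;0 0.002 0.15 0 0 0 4;0 0.002 0.24 0 0 0 4;0 0.002 0.31 0 0 0 4;0 0.002 0.335 0 0 0 4;0 0.002 0.335 0 0 0 4'
python3 - <<'E'
from h import *
plan(435,-51,228,-1.286)
P=wpose();p,d=eyes.read_camera('wrist');np.savez('w6.npz',p=p,d=d,t=P[0],M=P[1])
a=cv2.resize(p[60:320,130:390,::-1],(400,400),interpolation=2)
s,d=eyes.read_camera('side');u,v=proj('side',[435,-51,50])[0].astype(int)
b=cv2.resize(s[v-50:v+50,u-50:u+50,::-1],(400,400),interpolation=2)
cv2.imwrite('pics/w6.png',np.hstack([a,b]))
E
```

```text
clock: 16.55
eef_pos: [435.0, -51.9, 268.9]
orientation: [3.14, -0.002, -1.288]
wrist_force: [0.5, 0.1, -0.5]
opening: 7.2
at [435.  -51.9 268.9] yaw [ 3.140e+00 -2.000e-03 -1.288e+00] row [-0.003 -0.001  0.136] [ 0.001 -0.001 -0.001] n 0.8 0.0
```

View pics/w6.png

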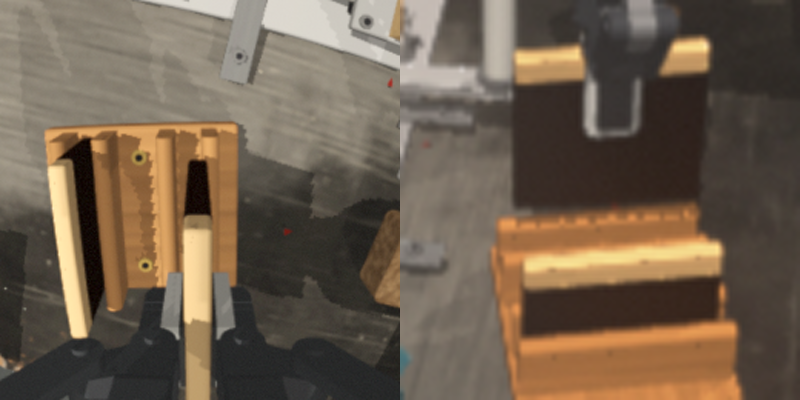

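The board hangs above the free slot: its lower far corner is at (200,160) in the left crop, and the ridges are at (166,137) and (210,137). I compare them in world coordinates along the stand's y.

Run:
```python
from h import *
z=np.load('w6.npz');P=(z['t'],z['M']);p=z['p']
f=lambda u,v:(130+u*.65,60+v*.65)
ey=np.array([-np.sin(.286),np.cos(.286)]);ex=np.array([ey[1],-ey[0]])
for n,u,v,h in(('ridgeL',166,137,38),('ridgeR',210,137,38),('ridgeL',166,200,38),('boardbot far',199.5,160,52),('boardtop far',197.5,222,132)):
    w=wray([f(u,v)],h,P)[0,:2];print(n,w.round(1),'along',(w-[435,-51])@ex,'across',(w-[435,-51])@ey)
for n,rows in(('r145',[int(60+145*.65)]),('r170',[int(60+170*.65)]),('r235',[int(60+235*.65)])):
    print(n,p[rows[0],224:290].sum(1)//3)
t=z['t'][:2];print('tcp across',(t-[435,-51])@ey,(t-[435,-51])@ex)
```

```text
ridgeL [475.2 -28. ] along 45.03991158362447 across 10.699345408662893
ridgeR [480.6 -46.7] along 44.93565779914918 across -8.783502115754416
ridgeL [446.8 -35.7] along 15.666457251375487 across 11.324812242819561
boardbot far [472.3 -44.2] along 37.72934773952266 across -4.015918269480667
boardtop far [474.8 -42.3] along 40.67751948470747 across -2.904599608845423
r145 [164 164 163 163 164 163 161 147 154 160 162 161 156 149 139 129 117  97
  80  80  99 101 102 101 102 102 102 101 102 103 103 102 101 109 136 160
 156 148 159 167 170 171 168 161 154 144 131 115 111 120 121 121 121 122
 120 121 120 121 120 116 106  93  91  91  91  96]
r170 [102 101 104 121 162 166 166 161 148 155 161 161 158 153 145 134 123 109
  88  76  92 110 113 103 103 102 102  86  42  15  12   5  14   6  13   5
  12   5   7  17  44  87 109 111 110 108 104 103 108 117 120 117 117 119
 117 117 118 118 115 109  96  86  84  82  81  82]
r235 [ 97  96  96  95  98 101 124 155 158 154 150 156 160 160 157 149 142 129
 116 100  81  84 100 109 132 182 211 211 210 208 207 204 205 202 199 197
 193 190 189 188 184 172 150 127 109 107 106 103 107 115 116 113 116 116
 116 117 115 115 112  96  69  58  57  52  47  45]
tcp across -0.8489341123201943 -0.20592188907629128
```

The image puts the board about 4 mm off the slot's middle, and the wrist camera shows a bias of about 2 mm towards tool +x, which the post grip showed too. I shift 4 mm along tool -x, lower a little and re-measure in the same picture.

```bash
python3 -m inch '-0.013 0 0 0 0 0 4;-0.013 0 0.02 0 0 0 4;-0.013 0 0.03 0 0 0 4;-0.013 0 0.03 0 0 0 4;-0.013 0 0.03 0 0 0 4'
python3 - <<'E'
from h import *
plan(435,-51,228,-1.286)
P=wpose();p,d=eyes.read_camera('wrist');np.savez('w7.npz',p=p,d=d,t=P[0],M=P[1])
a=cv2.resize(p[115:215,200:300,::-1],(600,600),interpolation=2);cv2.imwrite('pics/w7.png',a)
E
```

```text
clock: 17.15
eef_pos: [433.3, -47.3, 260.4]
orientation: [3.141, -0.001, -1.286]
wrist_force: [-0.0, 0.4, -0.5]
opening: 7.3
at [433.3 -47.3 260.4] yaw [ 3.141e+00 -1.000e-03 -1.286e+00] row [ 0.013 -0.002  0.108] [ 0.    -0.001 -0.   ] n 0.7 0.0
```

View pics/w7.png

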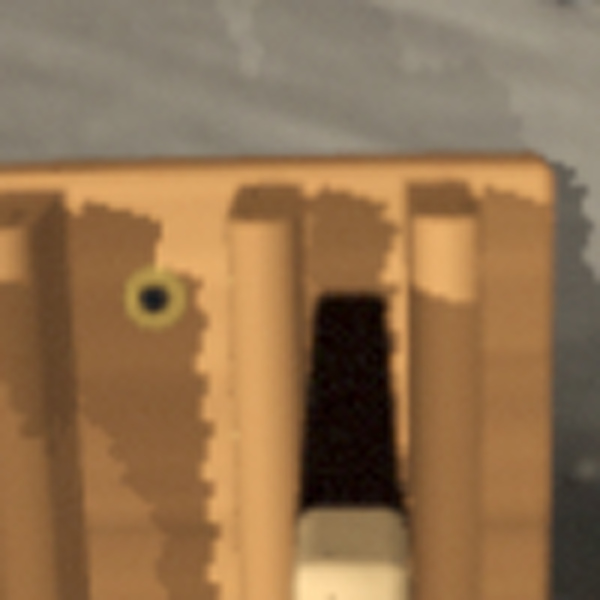

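Now the board's lower end (318–384, centre 351) sits between the ridges' inner edges (302 and 408, centre 355), so it is centred within 1 mm. I lower it.

```bash
python3 -m inch '-0.001 0 0.02 0 0 0 4;-0.001 0 0.04 0 0 0 4;-0.001 0 0.055 0 0 0 4;-0.001 0 0.055 0 0 0 4'; python3 -m inch '0 0 0.015 0 0 0 4;0 0 0.03 0 0 0 4;0 0 0.042 0 0 0 4;0 0 0.046 0 0 0 4;0 0 0.046 0 0 0 4'
```

```text
clock: 17.6
eef_pos: [433.0, -47.0, 243.2]
orientation: [3.139, -0.001, -1.287]
wrist_force: [0.5, 0.8, -0.9]
opening: 7.6
clock: 18.1
eef_pos: [433.1, -47.1, 229.9]
orientation: [3.141, -0.001, -1.287]
wrist_force: [0.5, -0.2, -0.2]
opening: 7.4
```

Bottom is about at the floor; nudge until contact, then release.

```bash
python3 -m inch '0 0 0.004 0 0 0 4;0 0 0.008 0 0 0 4;0 0 0.008 0 0 0 4'; python3 -m inch '0 0 0 0 0 0 15;0 0 0 0 0 0 30;0 0 0 0 0 0 30;0 0 0 0 0 0 30;0 0 0 0 0 0 30'; python3 -m inch '0 0 -0.1 0 0 0 30;0 0 -0.25 0 0 0 30;0 0 -0.4 0 0 0 30;0 0 -0.5 0 0 0 30;0 0 -0.5 0 0 0 30'
python3 - <<'E'
from h import *
P=wpose();p,d=eyes.read_camera('wrist');np.savez('w8.npz',p=p,d=d,t=P[0],M=P[1])
s,ds=eyes.read_camera('side');C=cloud('side',ds)
q=C[(abs(C[...,0]-434)<50)&(C[...,1]<-30)&(C[...,1]>-70)&(C[...,2]>75)&(C[...,2]<110)];print('board top z',np.percentile(q[:,2],98) if len(q) else 0,len(q))
a=cv2.resize(p[40:340,106:406,::-1],(400,400),interpolation=2)
b=cv2.resize(s[130:310,160:340,::-1],(400,400),interpolation=2)
print('deck seat? pix of st2',wproj([598.7,-146.2,34],P).round(0))
cv2.imwrite('pics/w8.png',np.hstack([a,b]))
E
```

```text
clock: 18.4
eef_pos: [433.1, -47.5, 229.0]
orientation: [-3.14, -0.001, -1.287]
wrist_force: [-3.3, 0.8, 13.1]
opening: 7.4
clock: 18.9
eef_pos: [433.2, -47.0, 227.6]
orientation: [3.141, -0.001, -1.286]
wrist_force: [0.6, -0.4, 0.5]
opening: 30.1
clock: 19.4
eef_pos: [434.2, -47.5, 381.1]
orientation: [-3.134, -0.004, -1.286]
wrist_force: [0.1, -0.7, -1.0]
opening: 30.3
board top z 92.15153681977047 488
deck seat? pix of st2 [[383.  61.]]
```

View pics/w8.png

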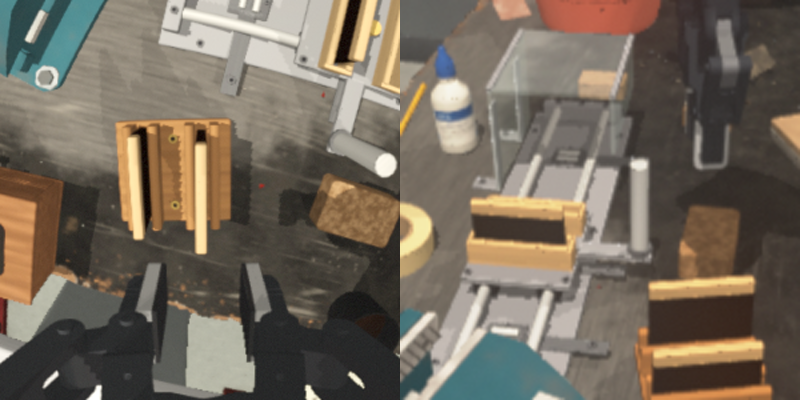

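The board stands in the free slot with its top at 92 mm (12 + 80). I compare the carriage and cork in the fixed cameras with the earlier seated picture.

```bash
python3 -m inch '0 0 0 0 0 0 30;0 0 0 0 0 0 30'|head -2
python3 - <<'E'
from h import *
t,d=eyes.read_camera('top');o=np.load('top1.npz')['p']
u,v=proj('top',[588,-125,50])[0].astype(int)
g=lambda a:cv2.cvtColor(a,cv2.COLOR_RGB2GRAY)
for nm,(x,y,h) in dict(holderlow=(597,-118,60),postarm=(525,-150,34),bed=(600,0,8)).items():
    u,v=proj('top',[x,y,h])[0].astype(int)
    r=cv2.phaseCorrelate(np.float32(g(o)[v-14:v+14,u-14:u+14]),np.float32(g(t)[v-14:v+14,u-14:u+14]),cv2.createHanningWindow((28,28),cv2.CV_32F));print(nm,(u,v),np.round(r[0],2),round(r[1],2))
C=cloud('top',d);a=C[(abs(C[...,0]-440)<15)&(abs(C[...,1]+200)<25)];print('cork top z',np.percentile(a[:,2],[10,50,90]))
P=wpose();p,_=eyes.read_camera('wrist');hsv=cv2.cvtColor(p,cv2.COLOR_RGB2HSV)
m=cv2.inRange(hsv,(20,140,120),(30,255,255));m[:30]=0;m[95:]=0;m[:,:360]=0;m[:,410:]=0
ys,xs=np.nonzero(m);print(len(xs),xs.mean(),ys.mean(),wray([(xs.mean(),ys.mean())],34,P)[0])
E
```

```text
clock: 19.7
eef_pos: [432.8, -46.6, 376.5]
holderlow (np.int64(197), np.int64(158)) [-10.38  -5.42] 0.13
postarm (np.int64(210), np.int64(190)) [-5.07  0.48] 0.32
bed (np.int64(153), np.int64(161)) [-2.77 -0.68] 0.28
cork top z [24.81587313 27.21085197 29.56428239]
14 390.42857142857144 56.42857142857143 [ 600.84755381 -149.90298461   34.        ]
```

The top-view correlation is unreliable because the arm was over the carriage in the earlier picture. I go back to the earlier viewing pose and measure the carriage the same way.

```bash
python3 -m inch '0.1 -0.06 0.05 0 0 0.05 50;0.2 -0.12 0.09 0 0 0.1 50;0.28 -0.17 0.09 0 0 0.145 50;0.36 -0.13 0.09 0 0 0.145 50;0.38 -0.13 0.09 0 0 0.145 50;0.38 -0.13 0.09 0 0 0.145 50;0.38 -0.13 0.09 0 0 0.145 50'|egrep 'eef|ori'
python3 - <<'E'
from h import *
def dot(p,P):
    hsv=cv2.cvtColor(p,cv2.COLOR_RGB2HSV);u,v=wproj([598.7,-146.2,34],P)[0].astype(int)
    m=cv2.inRange(hsv,(20,120,120),(30,255,255));k=np.zeros_like(m);k[v-12:v+12,u-12:u+12]=1
    ys,xs=np.nonzero(m*k);return len(xs),wray([(xs.mean(),ys.mean())],34,P)[0].round(1)
z=np.load('w3.npz');print('before',dot(z['p'],(z['t'],z['M'])))
P=wpose();p,_=eyes.read_camera('wrist');print('now',dot(p,P),P[0].round(1))
c=wproj([593.0,-45.5,8],P)[0].astype(int)
cv2.imwrite('pics/w9.png',cv2.resize(p[:,:,::-1],(768,576)))
E
```

```text
eef_pos: [502.6, -144.3, 350.4]
orientation: [3.141, 0.0, -1.513]
before (139, array([ 599.2, -145.5,   34. ]))
now (119, array([ 599. , -145.5,   34. ])) [ 502.6 -144.3  350.4]
```

The carriage hasn't moved: y is -145.5 both before and now. The robot is clear at z = 350 with nothing held, so I hand in.

```bash
python3 -c "
from h import *
s=env.sense();print(s['clock'],s['wrist_force'],s['opening']);print(job.hand_in())"
```

```text
20.55 [-0.66301386  0.45501262  0.47569961] 49.98965760353489
the job is handed in; nothing more can be done
None
```

The job is done and handed in at about 20.6 s of robot time; no verdict was reported. I laid the cork block on the bench, pushed the carriage by its post to station 2, and stood the tall board in the stand's free slot.

**Last checks**
- **Cork block:** it lies flat on the bench, with its top at about 27 mm.
- **Carriage:** the deck is at y = -145.5 mm, the same as right after seating. The station 2 plate read about -146, so it is well within the 2.5 mm limit. The low board was still in its slot in the last picture I viewed.
- **Tall board:** its top is at 92 mm, which is floor plus board height. I felt about 13 N at the floor before release. It looked upright and centred after release.
- **Robot:** it ended clear of everything, with the fingers empty.

**What disagreed**
- **Wrist camera:** it read about 2 mm to one side. My first line-up over the free slot was about 4 mm off, and I corrected it before lowering.
- **Off-axis view:** just after I released the board, one reading put the carriage about 4 mm off its seat. A repeat from the earlier viewing pose showed it had not moved.
- **Top-view comparison:** matching against the earlier picture was unusable because the arm was in the way.

One more picture was refused at the 12-picture limit, so the carriage re-check rests on numbers alone.

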